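Fit two breakers, then press the label holder home behind the board's lip

ROBOT

A 7-joint arm with a two-finger parallel gripper is mounted at the origin on the work surface. World frame = base frame: x ahead of the robot, y to its left, z up, the work surface at z = 0. Lengths are in m, angles in rad, forces in N, time in s.
With the tool pointing down it reaches from about 0.425 to 0.875 m from the base axis. Payload 4.7 kg.
Tool frame: the origin (TCP) lies on the centre line of the jaws, within the pads' length; the fingertips stand 22 mm ahead of it and the grasp point (between the pads) lies 3 mm ahead of it; z points along the fingers, y is the direction in which the jaws open and shut (so a half turn about z gives the same grasp; the last joint's range is limited). The gripper opens to 87 mm and grips with 3 to 60 N. Pads are 19 mm wide; open, the fingers measure 117 mm over their backs; the gripper's body (75 mm by 190 mm) begins 51 mm behind the grasp point.
Start: joints at [-1.162, 0.321, -0.07, 1.45, 0.023, 1.371, -0.057], TCP at [0.25, 0.6, 0.245] pointing down, gripper open.
Joint ranges: [-2.86, 2.86], [-0.3, 2.09], [-1.38, 1.24], [0.06, 2.45], [-1.56, 4.7], [0.09, 2.05], [-2.69, 2.69]. Speed limits (rad/s): [2.57, 2.57, 3.14, 3.14, 3.14, 3.14, 3.14].

INTERFACE

Orientations are given as a rotation vector (axis times angle).
In Python, from bench import ctrl, imaging, close_job, finder gives the robot as it stands. The module is installed in compiled form; this text tells all that it offers.
- The arm moves only by the shell command python3 -m jog 'ROWS' [FORCE]. ROWS is JSON, a list that holds one entry, the list of rows, each a list of 7 numbers: the shift along the tool's x, y, z in cm, then the turn, a rotation vector about the tool's x, y, z in degrees, then the finger opening in cm, from 0 to 8.7. In form: [[[dx, dy, dz, ax, ay, az, claw], ...]]. A call has 1 to 12 rows; each row shifts and turns the commanded pose from where the row before left it, along the tool's axes as they then stand; what a row does not reach is not made up. A row lasts 1/10 s, in which the tool goes at most 50 mm and 8.59 degrees, less where a joint would pass 70% of its speed; a pose out of reach is approached as far as the arm can. A call is refused whole if a number of a shift passes 5 or a number of a turn 8.59, either way. A call with a gripper value outside its range is refused whole. The fingers move at their own pace and stop on an object; FORCE is the grip in N (left out, the last holds). Time passes only in rows, so rows that do not move let the fingers close. It gives the time, the measured TCP pose, the force and the opening at its end, in the units of the state.
- ctrl.get_state(): the state, without advancing time (a new reading comes with each control period).
- imaging.get_image(name): name is "side" or "top"; returns a dict with "frame" (400x640x3 uint8, red, green, blue), "intrinsics" (3x3 intrinsics, pixels), "pose" (4x4, takes a point from camera to world coordinates). Camera axes: x right, y down, z forward; pixel columns grow to the right and rows downward; lengths in m; the calibration is good to about 2 mm. A picture is of the moment at which its call begins. There is no depth.
- close_job(): hands the job in, once; it reports no verdict.
Trained networks look in the newest picture that a camera, given by its name, has taken for a name from the list of things; names that differ only in an ending like _2 or _b are one class to them, and where a whole thing is asked for, a point or a joint stands for the part that bears it (a point fixed in the world has none). Each returns a list of dicts, best first, with "conf" (0 to 1); they miss things now and then, are a little off and sometimes report something else, mostly with a low value. They report only what shows in the picture. A call takes as long as a camera call. They do not tell look-alikes from the thing itself.
- finder.trace(label, camera): "region" (400x640 bool, what is visible of it) and "point" ([row, column] as shares, 0 to 1, of the picture: columns of its width, rows of its height, amid what is visible of it).
- finder.spot_point(label, camera): "point" ([row, column] as shares, 0 to 1, of the picture: columns of its width, rows of its height: a listed point, or the origin of a listed thing).
The state is a dict: "time": time; "joint_positions": joint angles; "qd": joint speeds; "joint_torque": joint torques, N m; "position": TCP position; "tool_rot": TCP orientation; "ft_force": force on the tool from outside, world axes, zero at the start; "torque": the same for the moment, N m; "grip_width": opening from 0.0 (shut) to 1.0 (fully open).
Only numpy, scipy, OpenCV 4.12 (cv2) and the standard library are available. Lean on these libraries where they do the work, as an engineer would, in place of code of your own. Each camera call takes 0.05 s, during which the arm holds its last target. There are 200 camera calls.

TASK

On the distribution board lying on the bench, plug the double-width breaker fully down into the wide empty way, then the single-width breaker into the narrow empty way, keeping both upright. Then lay the label holder on the ledge at the front of the board, push it square under the metal lip against the sprung clip until it is fully home, and finish while still holding it pressed there with the fingers, because it springs back if let go. Leave the other things on the bench where they are.

Things in the scene. Friction and masses are not known exactly. Their poses are not given: they have to be found in the camera images.
- board: Board chassis (white deck, grey block), lying on its back, fixed, 232 x 298 mm. Origin on the bench; x points from the front ledge to the ways, z up. Ledge: flat deck 12 mm above the bench, x = -130 to -2 mm. Ways block: x = -2 to 98, top 30 mm up, with two empty ways and three fitted breakers at each end (|y| over 80 mm, up to 96 mm high). Walls 45 mm high at the back and ends of the block.
- wide_way (a point): Centre of the mouth of the wide empty way (30 mm above the bench): a pocket 86 mm along board x by 41 mm along board y, 16 mm deep, with sloping lead-in lips round it, 4 mm higher and wider; at x = 48, y = -40 mm of the board. Axes as the board's.
- narrow_way (a point): Centre of the mouth of the narrow empty way: 86 mm by 23 mm, 16 mm deep, with lead-in lips likewise; at x = 48, y = +40 mm of the board.
- lip (a point): Middle of the lower front edge of the metal lip over the ledge, 21 mm above the bench, board x = -50, y = 0 mm. The lip is an aluminium strip 30 mm deep (board x = -50 to -20), 4 mm thick, on a post at each end; the pocket under it is 9 mm high and 110 mm wide (board y = -55 to 55 mm).
- clip (a joint): Sprung steel clip in the middle of the pocket under the lip, 40 mm wide; its upright tail (top 32 mm above the bench) shows just behind the lip. Value: how far it is pushed back along board x, 0 at rest to 0.008 m at its stop (fully home). Pushes back with about 3 N at rest, 8 N at the stop; beyond, it feels rigid. At rest its face is 17 mm behind the lip's front edge.
- wide_nose (a point): Double-width breaker, white, standing on the bench, 80 (its x) x 36 mm (its y), 0.2 kg. Lower body 40 mm high; on it a nose 45 mm long (x), full width, up to 74 mm, with an 8 mm black toggle on top. Point: centre of the nose, 57 mm above the underside; grip the nose across its 45 mm length. Either way round fits. Seated, its underside is 14 mm above the bench.
- narrow_nose (a point): Single-width breaker: the same but 18 mm wide (its y), 0.11 kg. Point at the centre of the nose, 57 mm above the underside. The two breakers may stand in swapped places.
- holder_rib (a point): Black label holder lying flat: plate 70 (its x) x 100 mm (y), 5 mm thick, with an upright grip rib 10 mm thick (x), 80 mm long (y), top 42 mm above the underside; 0.07 kg. Point: centre of the rib, 23 mm above the underside, 63 mm behind the plate's leading (+x) edge, which goes under the lip. Fully home it is at x = -88, y = 0 (5 mm either way), z = 35 mm of the board, axes parallel.
- tape: Bystander: black roll of tape lying flat, 90 mm across, 19 mm high; origin under its centre.
- screwdriver: Bystander: screwdriver lying on the bench near the robot; origin at its middle, on the bench.
- tin: Bystander: closed steel tin, 66 mm across, 70 mm high; origin under its centre.
- junction_box: Bystander: white square junction box, 80 x 80 x 40 mm; origin under its centre.
- mug: Bystander: white mug, 80 mm across, 90 mm high; origin under its centre.
Things that resemble listed ones, but are neither listed nor needed, are in the scene too. What is shaped like the part that bears wide_nose but blue or pink is not meant.

How it is judged:
By the outcome, as a careful person would: the job done as asked, in the order asked, and still so for the second after the job is handed in, while the arm keeps its last pose, push and grip.
It also fails if it takes over 70 s, if anything falls off the work surface, if the arm or the gripper's body presses on something with over 40 N, if the wrist force passes 120 N, or if a joint passes its speed limit or range.

## Working session

There is one attempt and no reset: what is moved stays moved. The work goes in short steps, Python scripts to look and compute and a shell command to move; the robot and the scene stay as the last step left them, time stands still between calls to the robot, and variables do not carry over. Pictures are saved under pics/ and viewed, about 8 in all and at most 12, crops included, and the job is handed in when it is done.

```bash
mkdir -p pics; cat > h.py <<'E'
import numpy as np, cv2
from scipy.spatial.transform import Rotation as R
from bench import ctrl, imaging, finder
def snap(n):
    d=imaging.get_image(n); return d['frame'],np.array(d['intrinsics']),np.array(d['pose'])
def save(f,name): cv2.imwrite('pics/'+name,cv2.cvtColor(f,cv2.COLOR_RGB2BGR))
def ray(K,P,u,v):
    d=P[:3,:3]@np.linalg.solve(K,[u,v,1.]); return P[:3,3],d/np.linalg.norm(d)
def atz(K,P,u,v,z):
    o,d=ray(K,P,u,v); return o+d*(z-o[2])/d[2]
def proj(K,P,X):
    c=P[:3,:3].T@(np.asarray(X)-P[:3,3]); p=K@c; return p[:2]/p[2]
def tri(r1,r2):
    (o1,d1),(o2,d2)=r1,r2
    A=np.stack([d1,-d2],1); t=np.linalg.lstsq(A,o2-o1,rcond=None)[0]
    a=o1+d1*t[0]; b=o2+d2*t[1]; return (a+b)/2,np.linalg.norm(a-b)
def st():
    s=ctrl.get_state(); return s
E
python3 - <<'E'
from h import *
s=st(); print({k:np.round(v,3) for k,v in s.items()})
C={}
for n in ('side','top'):
    f,K,P=snap(n); save(f,n+'0.png'); C[n]=(K,P); print(n,P.round(3).tolist(),K.round(1).tolist())
for l in ['board','wide_way','narrow_way','lip','wide_nose','narrow_nose','holder_rib','tape','tin','junction_box','mug','screwdriver']:
    for n in ('side','top'):
        r=finder.spot_point(l,n)
        print(l,n,[(round(x['conf'],2),round(x['point'][1]*640),round(x['point'][0]*400)) for x in r[:4]])
E
```

```text
{'time': np.float64(0.0), 'joint_positions': array([-1.162,  0.322, -0.07 ,  1.452,  0.023,  1.371, -0.057]), 'qd': array([-0.002, -0.001, -0.001,  0.002,  0.001, -0.001, -0.001]), 'joint_torque': array([ 0.0000e+00, -4.9129e+01, -4.0400e-01, -3.1252e+01, -6.4000e-02,
        4.4000e-02,  0.0000e+00]), 'position': array([0.25 , 0.6  , 0.243]), 'tool_rot': array([-6.16e-01, -3.08e+00,  3.00e-03]), 'ft_force': array([ 0.227,  0.704, -0.721]), 'torque': array([ 0.013, -0.023, -0.001]), 'grip_width': np.float64(1.001)}
side [[0.735, -0.382, 0.56, -0.345], [-0.678, -0.402, 0.616, -0.899], [-0.01, -0.832, -0.554, 0.867], [0.0, 0.0, 0.0, 1.0]] [[437.8, 0.0, 327.8], [0.0, 437.8, 204.8], [0.0, 0.0, 1.0]]
top [[0.027, -0.992, 0.123, 0.294], [-1.0, -0.025, 0.018, -0.004], [-0.015, -0.124, -0.992, 1.651], [0.0, 0.0, 0.0, 1.0]] [[461.3, 0.0, 324.3], [0.0, 461.3, 208.5], [0.0, 0.0, 1.0]]
board side [(0.68, 356, 206)]
board top [(0.58, 337, 179)]
wide_way side [(0.65, 379, 197)]
wide_way top [(0.84, 346, 163), (0.49, 397, 257)]
narrow_way side [(0.95, 358, 188), (0.63, 418, 277)]
narrow_way top [(0.86, 324, 167)]
lip side [(0.97, 346, 206)]
lip top [(0.77, 339, 193)]
wide_nose side [(0.82, 288, 208), (0.74, 258, 163), (0.59, 308, 165)]
wide_nose top [(0.8, 214, 285), (0.76, 218, 215), (0.68, 213, 155), (0.63, 258, 179)]
narrow_nose side [(0.7, 275, 173)]
narrow_nose top [(0.69, 245, 208)]
holder_rib side [(0.62, 419, 274)]
holder_rib top [(0.83, 441, 224)]
tape side [(0.61, 252, 198), (0.38, 348, 207), (0.2, 347, 271)]
tape top [(0.74, 251, 247)]
tin side [(0.71, 294, 156)]
tin top [(0.61, 213, 155), (0.53, 398, 258)]
junction_box side [(0.96, 473, 244)]
junction_box top [(0.66, 451, 164)]
mug side [(0.57, 327, 160)]
mug top [(0.74, 253, 143), (0.68, 338, 182)]
screwdriver side [(0.78, 348, 273), (0.69, 358, 206)]
screwdriver top [(0.73, 253, 248), (0.62, 396, 258)]
```

```bash
python3 - <<'E'
import cv2
a=cv2.imread('pics/side0.png');b=cv2.imread('pics/top0.png')
cv2.imwrite('pics/s1.png',cv2.resize(a[120:330,200:500],(800,560),interpolation=cv2.INTER_CUBIC))
cv2.imwrite('pics/t1.png',cv2.resize(b[100:310,190:490],(800,560),interpolation=cv2.INTER_CUBIC))
E
```

```text
(no output)
```

View pics/s1.png

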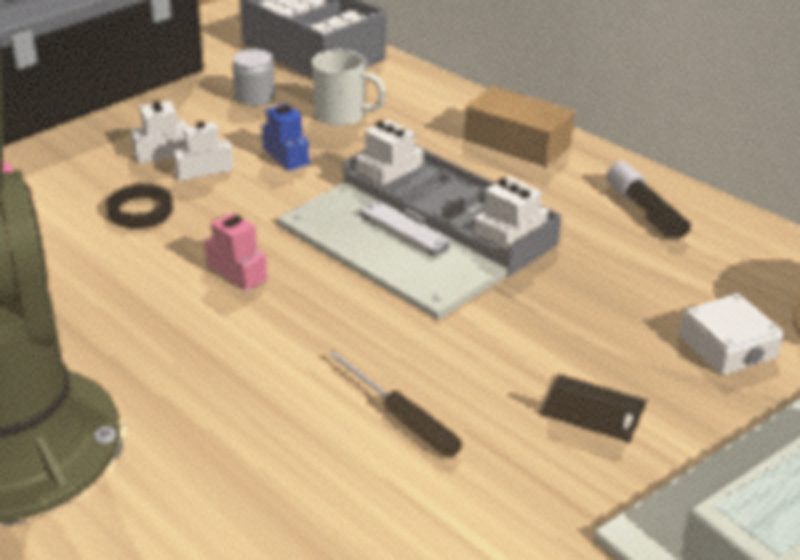

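View pics/t1.png

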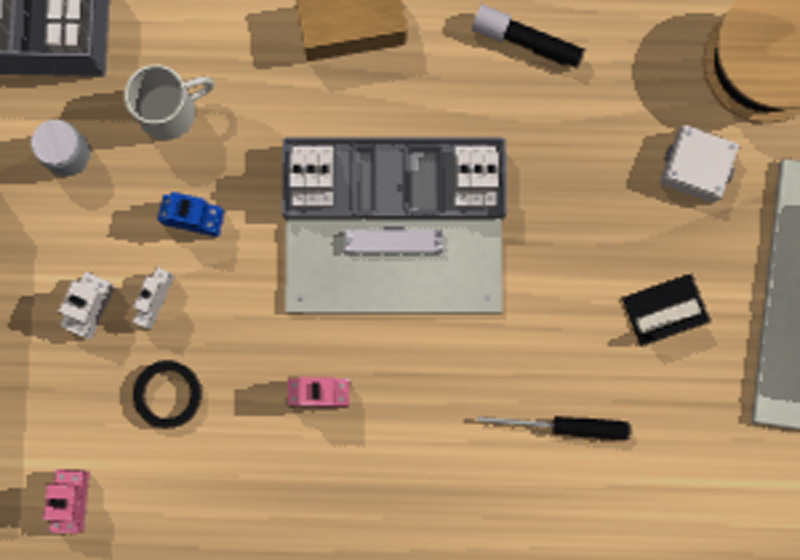

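The side crop shows the white pair at about (160,130)/(200,150), the board in the middle, and the holder at (590,405). In the top crop, the two white breakers are at (85,303) and (152,298), the blue one at (190,213), the pink ones at (318,392) and (67,500), and the holder at (665,310).

Candidates for the wide breaker in top full-image pixels: (222,213) white, (261,180) blue, (309,247) pink and (215,287) pink. Only (222,213) is white and double width. The narrow one is (247,211). I'll confirm both and measure next.

```bash
python3 - <<'E'
from h import *
C={}
F={}
for n in ('side','top'): F[n],K,P=snap(n); C[n]=(K,P)
def t(l,p,q): 
    X,g=tri(ray(*C['top'],*p),ray(*C['side'],*q)); print(l,X.round(4),'gap',g.round(4))
pts={}
for l in ['wide_nose','narrow_nose','holder_rib','wide_way','narrow_way','lip']:
    for n in ('side','top'):
        for x in finder.spot_point(l,n): pts.setdefault((l,n),[]).append((x['point'][1]*640,x['point'][0]*400,x['conf']))
    for a in pts.get((l,'top'),[]):
        for b in pts.get((l,'side'),[]):
            X,g=tri(ray(*C['top'],*a[:2]),ray(*C['side'],*b[:2]))
            if g<.02: print(l,np.round(a,2),np.round(b,2),X.round(4),round(g,4))
# traces: min area rects in top
for l in ['wide_nose','narrow_nose','holder_rib','board']:
    for n in ('top','side'):
        for x in finder.trace(l,n)[:3]:
            m=x['region'].astype(np.uint8); c=max(cv2.findContours(m,0,1)[0],key=cv2.contourArea)
            print(l,n,round(x['conf'],2),np.round(cv2.minAreaRect(c)[0],1),np.round(cv2.minAreaRect(c)[1],1),round(cv2.minAreaRect(c)[2],1),F[n][x['region']].mean(0).round())
a=cv2.resize(F['top'][195:240,205:265],(400,300),interpolation=2);b=cv2.resize(F['top'][200:235,420:467],(400,300),interpolation=2)
c=cv2.resize(F['side'][150:195,240:300],(400,300),interpolation=2);d=cv2.resize(F['side'][255:291,396:444],(400,300),interpolation=2)
save(np.vstack([np.hstack([a,b]),np.hstack([c,d])]),'crops.png')
E
```

```text
wide_nose [306.82 246.6    0.55] [286.08 206.4    0.98] [0.3591 0.0818 0.0643] 0.0016
wide_nose [217.6  214.8    0.51] [259.9  162.68   0.83] [0.4658 0.3908 0.0678] 0.0139
narrow_nose [245.7  209.     0.48] [275.58 170.8    0.58] [0.4824 0.2998 0.0627] 0.0023
holder_rib [445.5  223.6    0.56] [421.5  272.2    0.63] [ 0.4538 -0.4005  0.0352] 0.0032
wide_way [346.5  166.52   0.96] [377.98 196.32   0.71] [ 0.6531 -0.0534  0.0358] 0.0135
narrow_way [326.08 166.6    0.88] [360.38 187.52   0.85] [0.6471 0.0218 0.042 ] 0.0064
lip [339.07 194.     0.63] [347.97 209.68   0.62] [ 0.5492 -0.0228  0.0143] 0.0064
wide_nose top 0.79 [261.9 180.1] [24.5 12.9] 14.0 [ 30.  58. 117.]
wide_nose top 0.67 [214.5 287.5] [23. 15.] 90.0 [166.  90. 112.]
wide_nose top 0.54 [308.5 246.5] [11. 23.] 90.0 [163.  91. 110.]
wide_nose side 0.8 [286.8 214.1] [28.2 20.3] 67.4 [171. 108. 116.]
wide_nose side 0.76 [306.5 171. ] [24. 17.] 90.0 [ 78.  85. 128.]
wide_nose side 0.61 [258.5 169.5] [21. 19.] 90.0 [183. 175. 166.]
narrow_nose top 0.45 [246.5 211. ] [ 9.5 22.8] 24.8 [163. 154. 147.]
narrow_nose side 0.87 [275.5 175.5] [21. 21.] 90.0 [200. 191. 180.]
holder_rib top 0.64 [439.6 216. ] [19.3 27.2] 71.6 [70. 66. 63.]
holder_rib side 0.67 [421.8 272.5] [35.7 17.1] 17.4 [82. 70. 57.]
holder_rib side 0.31 [358.5 201.2] [94.1 59.8] 29.5 [168. 163. 153.]
board top 0.57 [337.5 184. ] [68. 83.] 90.0 [138. 136. 130.]
board side 0.28 [251.5 196.5] [17. 25.] 90.0 [86. 73. 58.]
```

View pics/crops.png

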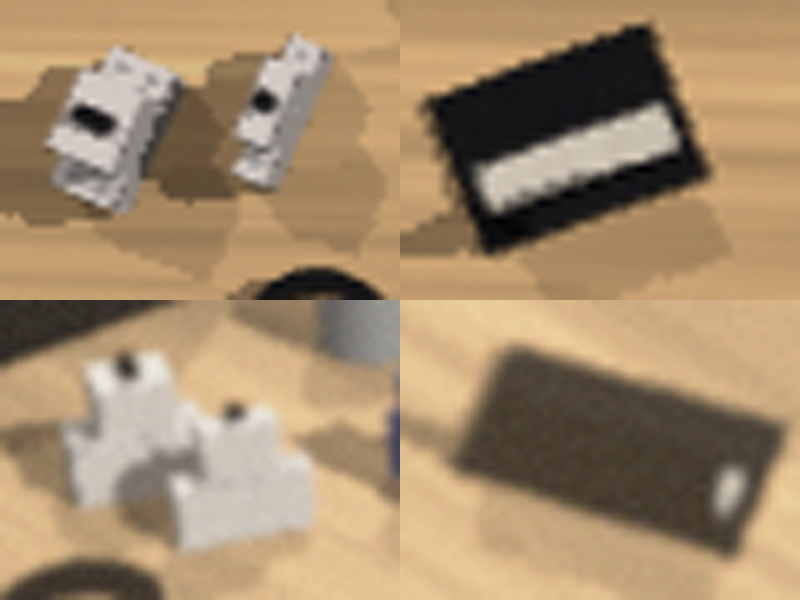

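Confirmed: the white wide breaker is the top-left crop's left piece (top full-image about (222,213)) and the white narrow one is at about (247,211). The holder's rib stands on the near side, since the label is hidden from the side camera. Its leading edge therefore faces away from the robot. Next I'll fit silhouettes for pose.

```bash
cat > fit.py <<'E'
from h import *
from scipy.optimize import minimize
def box(x0,x1,y0,y1,z0,z1): return np.array([[x,y,z] for x in(x0,x1) for y in(y0,y1) for z in(z0,z1)])/1000
def brk(w): return [box(-40,40,-w/2,w/2,0,40),box(-22.5,22.5,-w/2,w/2,0,74),box(-4,4,-4,4,70,82)]
hold=[box(-7,63,-50,50,0,5),box(-5,5,-40,40,0,42)]
board=[box(-130,100,-149,149,0,12),box(-2,102,-149,149,0,45)]
S=4
def sil(parts,K,P,roi):
    u0,v0,u1,v1=roi; m=np.zeros(((v1-v0)*S,(u1-u0)*S),np.uint8)
    for bx,(x,y,a,z) in parts:
        c,s=np.cos(a),np.sin(a)
        for b in bx:
            w=np.stack([x+c*b[:,0]-s*b[:,1],y+s*b[:,0]+c*b[:,1],z+b[:,2]],1)
            p=np.array([proj(K,P,q) for q in w]); p=(p+0.5-[u0,v0])*S-0.5
            cv2.fillConvexPoly(m,cv2.convexHull(np.round(p*16).astype(np.int32)),1,shift=4)
    return cv2.resize(m.astype(np.float32),(u1-u0,v1-v0),interpolation=cv2.INTER_AREA)
def fit(models,x0,views,z=0,step=None):
    # views: list (mask float, K,P,roi)
    def cost(p):
        parts=[(m,(p[3*i],p[3*i+1],p[3*i+2]/5,z)) for i,m in enumerate(models)]
        return sum(np.abs(sil(parts,K,P,r)-M).sum()/M.sum() for M,K,P,r in views)
    x0=np.array(x0,float); x0[2::3]*=5; n=len(x0); best=None
    for k in (.02,.01):
        sx=np.vstack([x0]+[x0+k*(1 if i%3<2 else 40*.2)*np.eye(n)[i] for i in range(n)])
        r=minimize(cost,x0,method='Nelder-Mead',options=dict(initial_simplex=sx,maxiter=400*(n//3),xatol=1e-4,fatol=1e-4)); x0=r.x
    x0[2::3]/=5; return x0.reshape(-1,3),r.fun
E
cat > m.py <<'E'
from fit import *
V={n:snap(n) for n in('side','top')}
dbg=[]
def mask(n,roi,kind):
    f,K,P=V[n]; u0,v0,u1,v1=roi
    g=cv2.GaussianBlur(f,(3,3),0)[v0:v1,u0:u1].astype(int); sat=1-g.min(2)/np.maximum(g.max(2),1)
    if kind=='w': m=(sat<.22)
    else: m=(g.max(2)<100)|(sat<.22)
    k,l,s,_=cv2.connectedComponentsWithStats(m.astype(np.uint8)); 
    big=s[1:,4].max(); m=np.isin(l,[i for i in range(1,k) if s[i,4]>.25*big])
    m=cv2.morphologyEx(m.astype(np.uint8),cv2.MORPH_CLOSE,np.ones((3,3),np.uint8))
    return m.astype(np.float32),K,P,roi
def run(name,models,x0,rt,rs,kind):
    vs=[mask('top',rt,kind),mask('side',rs,kind)]
    for vv,tag in ((vs,'both'),(vs[:1],'top'),(vs[1:],'side')):
        p,c=fit(models,x0,vv); print(name,tag,[[round(a,4),round(b,4),round(np.degrees(y),1)] for a,b,y in p],round(c,3))
        if tag=='both': pb=p
    for M,K,P,r in vs:
        n='top' if r is rt else 'side'; f=V[n][0][r[1]:r[3],r[0]:r[2]].copy()
        s=sil([(m,(*p,0)) for m,p in zip(models,pb)],K,P,r)
        o=np.stack([M*255,f.mean(2),s*255],2).astype(np.uint8); dbg.append(cv2.resize(o,(266,266),interpolation=0))
run('brk',[brk(36),brk(18)],[.46,.385,-.44,.482,.3,-.44],(208,193,262,232),(242,146,298,194),'w')
run('hold',[hold],[.454,-.4,.3],(422,198,466,234),(396,256,442,290),'b')
run('board',[board+[box(10,90,80,134,0,88),box(10,90,-134,-80,0,88)]],[.6,-.02,0],(285,145,390,225),(295,160,415,245),'w')
save(np.hstack([np.vstack(dbg[i:i+2]) for i in (0,2,4)]),'fit.png')
E
python3 m.py
```

```text
brk both [[np.float64(0.4685), np.float64(0.39), np.float64(-24.4)], [np.float64(0.4801), np.float64(0.3025), np.float64(-23.8)]] 0.221
brk top [[np.float64(0.468), np.float64(0.3902), np.float64(-23.8)], [np.float64(0.4786), np.float64(0.302), np.float64(-24.3)]] 0.107
brk side [[np.float64(0.4725), np.float64(0.395), np.float64(-25.7)], [np.float64(0.4841), np.float64(0.3075), np.float64(-25.2)]] 0.055
hold both [[np.float64(0.4569), np.float64(-0.393), np.float64(19.6)]] 0.351
hold top [[np.float64(0.457), np.float64(-0.3933), np.float64(20.7)]] 0.052
hold side [[np.float64(0.4657), np.float64(-0.3929), np.float64(18.2)]] 0.269
board both [[np.float64(0.6012), np.float64(-0.0145), np.float64(1.3)]] 0.125
board top [[np.float64(0.5994), np.float64(-0.0177), np.float64(1.4)]] 0.038
board side [[np.float64(0.6053), np.float64(-0.012), np.float64(0.8)]] 0.072
```

View pics/fit.png

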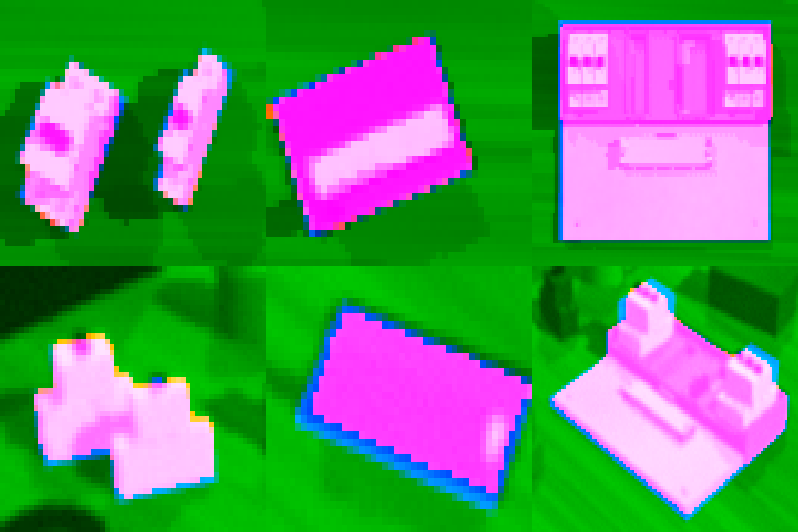

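The fits overlay well. The side and top estimates differ by a consistent offset of about (5,5) mm, so I'll use their mean for everything. Now to the wide breaker.

```bash
cat > go.py <<'E'
import sys
from h import *
def go(x,y,z,jaw):
    s=st(); r=R.from_rotvec(s['tool_rot']).as_matrix(); p=np.array(s['position'])
    c=np.degrees(np.arctan2(r[1,1],r[0,1])); d=(jaw-c+90)%180-90
    # tool z down: world yaw +d is tool -d
    rn=np.array(R.from_euler('z',jaw if abs((jaw-c+180)%360-180)<=90 else jaw+180,degrees=True).as_matrix())
    ty=rn[:,0]; tz=np.array([0,0,-1.]); tx=np.cross(ty,tz)
    T=np.stack([tx,ty,tz],1); tilt=R.from_matrix(r.T@R.from_euler('z',d,degrees=True).as_matrix().T@T).as_rotvec(degrees=True)
    print('t',round(s['time'],2),'pos',p.round(4),'jaw',c.round(1),'turn az',round(-d,1),'tilt',tilt.round(1),'q7',round(s['joint_positions'][6],2))
    print('shift after turn (cm):',(T.T@(np.array([x,y,z])-p)*100).round(2),'F',np.round(s['ft_force'],1),'grip',round(s['grip_width'],3))
if __name__=='__main__': go(*map(float,sys.argv[1:5]))
E
python3 go.py .470 .3926 .067 -24.5
```

```text
t 2.5 pos [0.2501 0.6    0.2446] jaw 67.4 turn az -88.1 tilt [ 0.  0. -0.] q7 -0.06
shift after turn (cm): [  9.75 -28.61  17.76] F [-0.1  0.4 -0.5] grip 1.001
```

```bash
python3 -m jog '[[[0,0,0,0,0,-8,8.7],[0,0,0,0,0,-8,8.7],[0,0,0,0,0,-8,8.7],[0,0,0,0,0,-8,8.7],[0,0,0,0,0,-8,8.7],[0,0,0,0,0,-8,8.7],[0,0,0,0,0,-8,8.7],[0,0,0,0,0,-8,8.7],[0,0,0,0,0,-8,8.7],[0,0,0,0,0,-8,8.7],[0,0,0,0,0,-8,8.7],[0,0,0,0,0,0,8.7]]]' 20; python3 go.py .470 .3926 .067 -24.5
```

```text
time: 3.7
position: [0.2501, 0.6, 0.2446]
tool_rot: [-1.697, 2.644, 0.0]
ft_force: [-0.0, 0.6, 0.6]
grip_width: 1.0
t 3.7 pos [0.2501 0.6    0.2446] jaw 155.4 turn az -0.1 tilt [ 0.  0. -0.] q7 1.43
shift after turn (cm): [  9.75 -28.61  17.76] F [-0.   0.6  0.6] grip 1.0
```

```bash
python3 -m jog '[[[1.3,-4,0,0,0,0,8.7],[1.4,-4.1,0,0,0,0,8.7],[1.4,-4.1,0,0,0,0,8.7],[1.4,-4.1,0,0,0,0,8.7],[1.4,-4.1,0,0,0,0,8.7],[1.4,-4.1,3,0,0,0,8.7],[1.45,-4.1,4,0,0,0,8.7],[0,0,4,0,0,0,8.7],[0,0,0,0,0,0,8.7]]]'; python3 - <<'E'
from h import *
from go import go
go(.470,.3926,.067,-24.5)
a=snap('top')[0][185:245,195:275];b=snap('side')[0][125:195,225:305]
save(np.hstack([cv2.resize(a,(400,300),interpolation=2),cv2.resize(b,(400,350),interpolation=2)[:300]]),'g1.png')
E
```

```text
time: 4.6
position: [0.4611, 0.3943, 0.1365]
tool_rot: [1.683, -2.64, 0.003]
ft_force: [-0.9, 0.4, -1.0]
grip_width: 1.002
t 4.6 pos [0.4611 0.3943 0.1365] jaw 155.0 turn az -0.5 tilt [ 0.2 -0.6  0. ] q7 1.92
shift after turn (cm): [-0.21 -0.89  6.95] F [-0.9  0.4 -1. ] grip 1.002
```

View pics/g1.png

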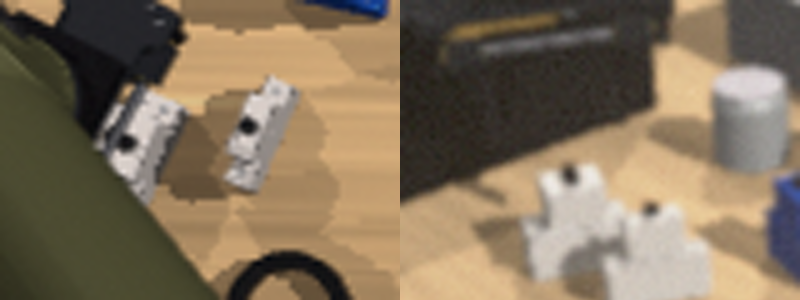

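```bash
python3 - <<'E'
from h import *
from go import go
f,K,P=snap('side'); go(.470,.3926,.067,-24.5)
X=np.array(st()['position']); print(proj(K,P,X),proj(K,P,X+[0,0,.05]))
save(cv2.resize(f[60:240,160:400],(800,600),interpolation=2),'g2.png')
E
```

```text
t 4.75 pos [0.4627 0.4004 0.1441] jaw 155.4 turn az -0.1 tilt [-0.   0.1  0. ] q7 1.93
shift after turn (cm): [ 0.4  -0.99  7.71] F [ 0.1  0.6 -0.5] grip 0.996
[253.95155195 144.23215442] [252.55624877 131.98702403]
```

View pics/g2.png

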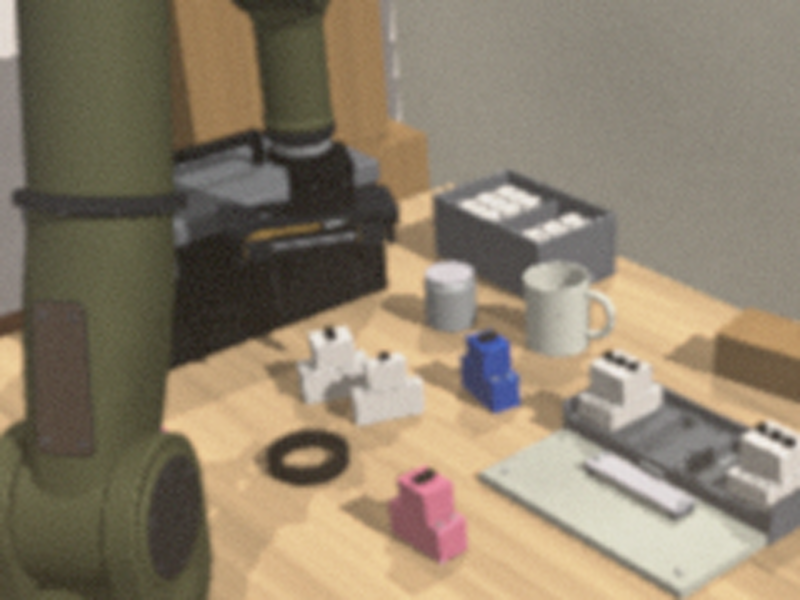

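The arm is above the white pair, with the black gripper at crop (320,220). The target is still the wide one at (335,365). Now the descent.

```bash
python3 -m jog '[[[0.4,-1,0,0,0,0,8.7],[0,0,2,0,0,0,8.7],[0,0,2,0,0,0,8.7],[0,0,1.7,0,0,0,8.7],[0,0,1,0,0,0,8.7],[0,0,1,0,0,0,8.7],[0,0,0,0,0,0,8.7],[0,0,0,0,0,0,4],[0,0,0,0,0,0,4],[0,0,0,0,0,0,4],[0,0,0,0,0,0,4],[0,0,0,0,0,0,4]]]' 25; python3 -m jog '[[[0,0,0,0,0,0,4],[0,0,0,0,0,0,4],[0,0,0,0,0,0,4]]]';python3 go.py .470 .3926 .067 -24.5
```

```text
time: 5.95
position: [0.4706, 0.3907, 0.0656]
tool_rot: [-1.696, 2.644, 0.0]
ft_force: [0.8, 0.5, 0.3]
grip_width: 0.631
time: 6.25
position: [0.47, 0.3912, 0.0654]
tool_rot: [1.697, -2.644, -0.001]
ft_force: [-2.8, 1.4, 2.1]
grip_width: 0.52
t 6.25 pos [0.47   0.3912 0.0654] jaw 155.4 turn az -0.1 tilt [ 0.  0. -0.] q7 1.94
shift after turn (cm): [-0.13  0.06 -0.16] F [-2.8  1.4  2.1] grip 0.52
```

```bash
python3 -m jog '[[[0,0,-2,0,0,0,4],[0,0,-3,0,0,0,4],[0,0,-4,0,0,0,4],[0,0,-4,0,0,-8.5,4],[0,0,-1.5,0,0,-8.5,4],[0,0,0,0,0,-8.5,4],[0,0,0,0,0,0,4],[0,0,0,0,0,0,4]]]';python3 go.py .6512 -.0552 .0794 1.2
```

```text
time: 7.05
position: [0.4703, 0.3898, 0.2092]
tool_rot: [2.233, -2.208, 0.0]
ft_force: [-0.4, -0.4, -2.9]
grip_width: 0.519
t 7.05 pos [0.4703 0.3898 0.2092] jaw -179.4 turn az -0.6 tilt [ 0.1 -0.1  0. ] q7 2.38
shift after turn (cm): [ 44.87 -17.16  12.98] F [-0.4 -0.4 -2.9] grip 0.519
```

```bash
python3 -m jog '[[[2,-0.8,0,0,0,-0.6,4],[4.2,-1.6,0,0,0,0,4],[4.4,-1.7,0,0,0,0,4],[4.4,-1.7,0,0,0,0,4],[4.4,-1.7,0,0,0,0,4],[4.4,-1.7,0,0,0,0,4],[4.4,-1.7,0,0,0,0,4],[4.4,-1.7,0,0,0,0,4],[4.4,-1.7,0,0,0,0,4],[4,-1.6,0,0,0,0,4],[2,-0.8,0,0,0,0,4],[0,0,0,0,0,0,4]]]';python3 -m jog '[[[0,0,0,0,0,0,4],[0,0,0,0,0,0,4]]]';python3 go.py .6512 -.0552 .0794 1.2
```

```text
time: 8.25
position: [0.6109, 0.0517, 0.1981]
tool_rot: [2.222, -2.181, -0.005]
ft_force: [-0.3, 1.0, -2.5]
grip_width: 0.517
time: 8.45
position: [0.6087, 0.0601, 0.2]
tool_rot: [2.238, -2.168, -0.003]
ft_force: [-1.2, 0.8, -3.2]
grip_width: 0.519
t 8.45 pos [0.6087 0.0601 0.2   ] jaw -178.2 turn az 0.6 tilt [ 1.2 -1.   0. ] q7 2.68
shift after turn (cm): [11.61 -4.01 12.06] F [-1.2  0.8 -3.2] grip 0.519
```

The last joint is at its limit, so the arm shortened the move. I'll turn half a turn the other way; the breaker fits either way round.

```bash
python3 -m jog '[[[0,0,-1,0,0,8.5,4],[0,0,0,0,0,8.5,4],[0,0,0,0,0,8.5,4],[0,0,0,0,0,8.5,4],[0,0,0,0,0,8.5,4],[0,0,0,0,0,8.5,4],[0,0,0,0,0,8.5,4],[0,0,0,0,0,8.5,4],[0,0,0,0,0,8.5,4],[0,0,0,0,0,8.5,4],[0,0,0,0,0,8.5,4],[0,0,0,0,0,0,4]]]';python3 -m jog '[[[0,0,0,0,0,8.5,4],[0,0,0,0,0,8.5,4],[0,0,0,0,0,8.5,4],[0,0,0,0,0,8.5,4],[0,0,0,0,0,8.5,4],[0,0,0,0,0,8.5,4],[0,0,0,0,0,8.5,4],[0,0,0,0,0,8.5,4],[0,0,0,0,0,8.5,4],[0,0,0,0,0,8.5,4],[0,0,0,0,0,0,4],[0,0,0,0,0,0,4]]]';python3 go.py .6512 -.0526 .0794 1.2
```

```text
time: 9.65
position: [0.6091, 0.0609, 0.211]
tool_rot: [-0.044, -3.124, 0.03]
ft_force: [0.8, -0.1, -1.9]
grip_width: 0.518
time: 10.85
position: [0.6094, 0.0597, 0.2106]
tool_rot: [-2.148, -2.29, 0.041]
ft_force: [-0.1, -0.1, -2.3]
grip_width: 0.523
t 10.85 pos [0.6094 0.0597 0.2106] jaw 3.7 turn az 2.5 tilt [-1.1  1.   0. ] q7 -0.23
shift after turn (cm): [-11.31   3.94  13.12] F [-0.1 -0.1 -2.3] grip 0.523
```

```bash
python3 -m jog '[[[0,0,0,-1.1,1,2.5,4],[-2,0.7,0,0,0,0,4],[-3.5,1.2,0,0,0,0,4],[-3.5,1.2,0,0,0,0,4],[-2.3,0.8,0,0,0,0,4],[0,0,2,0,0,0,4],[0,0,2,0,0,0,4],[0,0,0,0,0,0,4],[0,0,0,0,0,0,4],[0,0,0,0,0,0,4]]]';python3 go.py .6512 -.0526 .0794 1.2; python3 - <<'E'
from h import *
a=snap('top')[0][130:220,285:405];b=snap('side')[0][120:240,310:430]
save(np.hstack([cv2.resize(a,(400,300),interpolation=2),cv2.resize(b,(400,400),interpolation=2)[:300]]),'g3.png')
E
```

```text
time: 11.85
position: [0.6509, -0.0536, 0.1719]
tool_rot: [2.205, 2.236, 0.003]
ft_force: [-0.0, -0.1, -1.3]
grip_width: 0.515
t 11.85 pos [ 0.6509 -0.0536  0.1719] jaw 0.8 turn az -0.4 tilt [ 0.1 -0.   0. ] q7 -0.09
shift after turn (cm): [0.1  0.03 9.25] F [-0.  -0.1 -1.3] grip 0.515
```

View pics/g3.png

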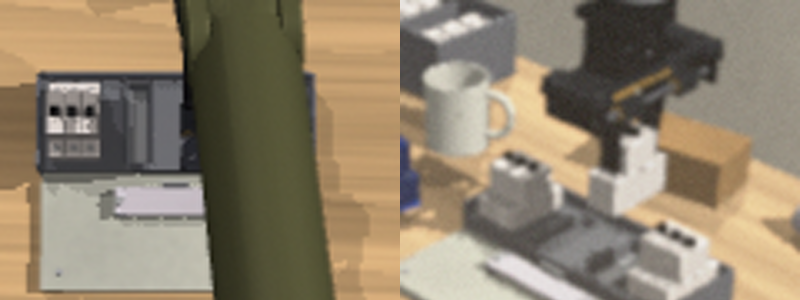

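The breaker is held upright over the wide way (right half, about (630,170)). Descending.

```bash
python3 -m jog '[[[0.1,0,2,0,0,0,4],[0,0,2,0,0,0,4],[0,0,2,0,0,-0.4,4],[0,0,0.8,0,0,0,4],[0,0,0,0,0,0,4],[0,0,0,0,0,0,4]]]'; python3 -m jog '[[[0,0,0.3,0,0,0,4],[0,0,0.3,0,0,0,4],[0,0,0.3,0,0,0,4],[0,0,0.3,0,0,0,4],[0,0,0,0,0,0,4],[0,0,0,0,0,0,4]]]';python3 go.py .6512 -.0526 .0794 1.2
```

```text
time: 12.55
position: [0.651, -0.0527, 0.1036]
tool_rot: [2.198, 2.243, 0.002]
ft_force: [0.9, -0.1, -1.5]
grip_width: 0.516
time: 13.15
position: [0.6501, -0.0528, 0.0902]
tool_rot: [-2.198, -2.244, -0.0]
ft_force: [-0.0, -0.4, -1.8]
grip_width: 0.516
t 13.15 pos [ 0.6501 -0.0528  0.0902] jaw 1.2 turn az -0.0 tilt [-0. -0. -0.] q7 -0.12
shift after turn (cm): [0.01 0.11 1.08] F [-0.  -0.4 -1.8] grip 0.516
```

```bash
python3 -m jog '[[[0,0,0.3,0,0,0,4],[0,0,0.3,0,0,0,4],[0,0,0.3,0,0,0,4],[0,0,0.2,0,0,0,4],[0,0,0,0,0,0,4],[0,0,0,0,0,0,4]]]';python3 go.py .6512 -.0526 .0794 1.2;  python3 -m jog '[[[0,0,0.2,0,0,0,4],[0,0,0.1,0,0,0,4],[0,0,0,0,0,0,4],[0,0,0,0,0,0,4]]]'
```

```text
time: 13.75
position: [0.6502, -0.0528, 0.0795]
tool_rot: [-2.199, -2.244, -0.0]
ft_force: [-1.5, 0.5, 0.1]
grip_width: 0.517
t 13.75 pos [ 0.6502 -0.0528  0.0795] jaw 1.2 turn az -0.0 tilt [ 0. -0.  0.] q7 -0.12
shift after turn (cm): [0.02 0.1  0.01] F [-1.5  0.5  0.1] grip 0.517
time: 14.15
position: [0.6502, -0.0528, 0.0794]
tool_rot: [2.198, 2.243, -0.001]
ft_force: [-7.5, -0.2, 14.6]
grip_width: 0.514
```

Bottomed at exactly the seated height, with force rising. Release, rise, and go for the narrow breaker.

```bash
python3 -m jog '[[[0,0,-0.3,0,0,0,4],[0,0,0,0,0,0,8],[0,0,0,0,0,0,8],[0,0,0,0,0,0,8],[0,0,0,0,0,0,8],[0,0,-1,0,0,0,8],[0,0,-3,0,0,0,8],[0,0,-4,0,0,0,8],[0,0,-4,0,0,0,8],[0,0,0,0,0,0,8],[0,0,0,0,0,0,8]]]';python3 go.py .4814 .3048 .067 -24.5
```

```text
time: 15.25
position: [0.651, -0.0528, 0.2013]
tool_rot: [2.197, 2.242, 0.003]
ft_force: [-0.0, -0.5, -0.6]
grip_width: 0.918
t 15.25 pos [ 0.651  -0.0528  0.2013] jaw 1.2 turn az 25.7 tilt [ 0.2  0.  -0. ] q7 -0.08
shift after turn (cm): [ 25.51 -30.26  13.43] F [-0.  -0.5 -0.6] grip 0.918
```

```bash
python3 -m jog '[[[0,0,0,0,0,8.5,8.7],[0,0,0,0,0,8.5,8.7],[0,0,0,0,0,8.5,8.7],[2,-2.4,0,0,0,0,8.7],[3.2,-3.8,0,0,0,0,8.7],[3.2,-3.8,0,0,0,0,8.7],[3.2,-3.8,0,0,0,0,8.7],[3.2,-3.8,0,0,0,0,8.7],[3.2,-3.8,0,0,0,0,8.7],[3.2,-3.8,0,0,0,0,8.7],[3.2,-3.8,0,0,0,0,8.7],[0,0,0,0,0,0,8.7]]]';python3 -m jog '[[[0,0,2,0,0,0,8.7],[0,0,2,0,0,0,8.7],[0,0,0,0,0,0,8.7],[0,0,0,0,0,0,8.7]]]';python3 go.py .4814 .3048 .067 -24.5
```

```text
time: 16.45
position: [0.4804, 0.297, 0.1987]
tool_rot: [-2.624, -1.718, 0.002]
ft_force: [0.5, 1.1, -0.1]
grip_width: 0.998
time: 16.85
position: [0.486, 0.2884, 0.1587]
tool_rot: [-2.639, -1.703, 0.003]
ft_force: [-0.8, -0.6, 0.3]
grip_width: 1.002
t 16.85 pos [0.486  0.2884 0.1587] jaw -24.3 turn az 0.2 tilt [-0.1  0.1  0. ] q7 -1.14
shift after turn (cm): [ 1.3  -1.1   9.17] F [-0.8 -0.6  0.3] grip 1.002
```

```bash
python3 - <<'E'
from h import *
snap('side');snap('top')
f,K,P=snap('top')
b=snap('side')[0]
save(np.hstack([cv2.resize(f[130:220,285:405],(400,300),interpolation=2),cv2.resize(b[140:230,320:440],(400,300),interpolation=2)]),'g4.png')
E
```

```text
(no output)
```

View pics/g4.png

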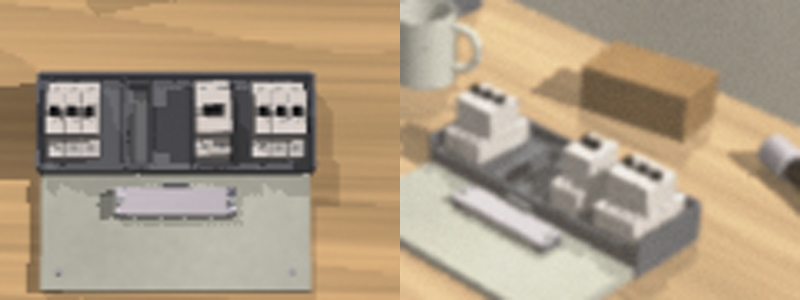

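The wide breaker is seated upright in its way (left half, about (213,115)), level with its neighbours. Now the narrow one.

```bash
python3 -m jog '[[[1.3,-1.1,0,0,0,0,8.7],[0,0,2,0,0,0,8.7],[0,0,2,0,0,0,8.7],[0,0,2,0,0,0,8.7],[0,0,1.2,0,0,0,8.7],[0,0,1,0,0,0,8.7],[0,0,1,0,0,0,8.7],[0,0,0,0,0,0,8.7],[0,0,0,0,0,0,8.7],[0,0,0,0,0,0,5],[0,0,0,0,0,0,5],[0,0,0,0,0,0,5]]]' 25;python3 go.py .4814 .3048 .067 -24.5; python3 -m jog '[[[0,0,0,0,0,0,4],[0,0,0,0,0,0,4],[0,0,0,0,0,0,4],[0,0,0,0,0,0,4],[0,0,0,0,0,0,4]]]';python3 go.py .4814 .3048 .067 -24.5
```

```text
time: 18.25
position: [0.4821, 0.3055, 0.068]
tool_rot: [2.64, 1.703, 0.002]
ft_force: [-0.3, 0.4, 0.5]
grip_width: 0.812
t 18.25 pos [0.4821 0.3055 0.068 ] jaw -24.3 turn az 0.2 tilt [ 0. -0.  0.] q7 -1.24
shift after turn (cm): [-0.1  -0.04  0.1 ] F [-0.3  0.4  0.5] grip 0.812
time: 18.75
position: [0.4817, 0.3056, 0.0675]
tool_rot: [-2.639, -1.703, 0.0]
ft_force: [-1.6, 0.2, 0.6]
grip_width: 0.518
t 18.75 pos [0.4817 0.3056 0.0675] jaw -24.3 turn az 0.2 tilt [-0. -0. -0.] q7 -1.24
shift after turn (cm): [-0.08  0.01  0.05] F [-1.6  0.2  0.6] grip 0.518
```

```bash
python3 -m jog '[[[0,0,-2,0,0,0,4],[0,0,-3,0,0,0,4],[0,0,-4,0,0,0,4],[0,0,-4,0,0,-8.5,4],[0,0,-1,0,0,-8.5,4],[0,0,0,0,0,-8.5,4],[0,0,0,0,0,0,4],[0,0,0,0,0,0,4]]]';python3 go.py .6496 .0269 .0815 1.2
```

```text
time: 19.55
position: [0.4816, 0.3049, 0.2068]
tool_rot: [-2.203, -2.24, 0.001]
ft_force: [-0.3, -0.1, -1.7]
grip_width: 0.523
t 19.55 pos [0.4816 0.3049 0.2068] jaw 1.0 turn az -0.2 tilt [-0.1  0.   0. ] q7 -0.73
shift after turn (cm): [-28.15  16.21  12.53] F [-0.3 -0.1 -1.7] grip 0.523
```

```bash
python3 -m jog '[[[-2,1.2,0,0,0,0,4],[-4,2.3,0,0,0,0,4],[-4,2.3,0,0,0,0,4],[-4,2.3,0,0,0,0,4],[-4,2.3,0,0,0,0,4],[-4,2.3,0,0,0,0,4],[-4,2.3,0,0,0,0,4],[-2.1,1.2,0,0,0,0,4],[0,0,2,0,0,0,4],[0,0,2,0,0,0,4],[0,0,0,0,0,0,4],[0,0,0,0,0,0,4]]]';python3 go.py .6496 .0269 .0815 1.2
```

```text
time: 20.75
position: [0.6491, 0.0278, 0.1668]
tool_rot: [-2.199, -2.242, 0.002]
ft_force: [-0.0, -0.2, -1.1]
grip_width: 0.521
t 20.75 pos [0.6491 0.0278 0.1668] jaw 1.1 turn az -0.1 tilt [-0.1 -0.  -0. ] q7 -0.23
shift after turn (cm): [-0.09  0.05  8.53] F [-0.  -0.2 -1.1] grip 0.521
```

```bash
python3 -m jog '[[[-0.1,0.1,2,0,0,0,4],[0,0,2,0,0,0,4],[0,0,2,0,0,0,4],[0,0,0.4,0,0,0,4],[0,0,0,0,0,0,4],[0,0,0,0,0,0,4]]]'; python3 -m jog '[[[0,0,0.3,0,0,0,4],[0,0,0.3,0,0,0,4],[0,0,0.3,0,0,0,4],[0,0,0.3,0,0,0,4],[0,0,0,0,0,0,4],[0,0,0,0,0,0,4]]]';python3 go.py .6496 .0269 .0815 1.2
```

```text
time: 21.35
position: [0.6516, 0.027, 0.1052]
tool_rot: [2.198, 2.243, 0.003]
ft_force: [0.7, -0.1, -0.6]
grip_width: 0.513
time: 21.95
position: [0.6516, 0.0281, 0.0971]
tool_rot: [2.197, 2.243, 0.003]
ft_force: [-9.4, 0.8, 22.0]
grip_width: 0.516
t 21.95 pos [0.6516 0.0281 0.0971] jaw 1.2 turn az -0.0 tilt [ 0.2  0.  -0. ] q7 -0.25
shift after turn (cm): [-0.11 -0.2   1.56] F [-9.4  0.8 22. ] grip 0.516
```

```bash
python3 -m jog '[[[0,0,-0.5,0,0,0,4],[0,0,-0.6,0,0,0,4],[0.1,-0.25,0,0,0,0,4],[0,0,0,0,0,0,4],[0,0,0,0,0,0,4]]]'; python3 go.py .6496 .0269 .0815 1.2; python3 -m jog '[[[0,0,0.3,0,0,0,4],[0,0,0.3,0,0,0,4],[0,0,0.3,0,0,0,4],[0,0,0.2,0,0,0,4],[0,0,0,0,0,0,4],[0,0,0,0,0,0,4]]]';python3 go.py .6496 .0269 .0815 1.2
```

```text
time: 22.45
position: [0.6475, 0.0276, 0.1016]
tool_rot: [-2.198, -2.243, 0.001]
ft_force: [0.1, -0.3, -1.9]
grip_width: 0.514
t 22.45 pos [0.6475 0.0276 0.1016] jaw 1.2 turn az -0.0 tilt [-0.1 -0.  -0. ] q7 -0.25
shift after turn (cm): [-0.07  0.2   2.01] F [ 0.1 -0.3 -1.9] grip 0.514
time: 23.05
position: [0.6477, 0.0281, 0.0908]
tool_rot: [-2.198, -2.243, -0.0]
ft_force: [0.5, 1.2, -2.2]
grip_width: 0.517
t 23.05 pos [0.6477 0.0281 0.0908] jaw 1.2 turn az -0.0 tilt [-0.  -0.1 -0. ] q7 -0.25
shift after turn (cm): [-0.12  0.19  0.93] F [ 0.5  1.2 -2.2] grip 0.517
```

```bash
python3 -m jog '[[[0,0,0.3,0,0,0,4],[0,0,0.3,0,0,0,4],[0,0,0.2,0,0,0,4],[0,0,0.1,0,0,0,4],[0,0,0,0,0,0,4],[0,0,0,0,0,0,4]]]';python3 go.py .6496 .0269 .0815 1.2; python3 -m jog '[[[0,0,0.2,0,0,0,4],[0,0,0.1,0,0,0,4],[0,0,0,0,0,0,4],[0,0,0,0,0,0,4]]]'
```

```text
time: 23.65
position: [0.6479, 0.0279, 0.0822]
tool_rot: [-2.198, -2.244, -0.0]
ft_force: [0.4, 1.7, -2.0]
grip_width: 0.518
t 23.65 pos [0.6479 0.0279 0.0822] jaw 1.2 turn az -0.0 tilt [-0. -0. -0.] q7 -0.26
shift after turn (cm): [-0.11  0.16  0.07] F [ 0.4  1.7 -2. ] grip 0.518
time: 24.05
position: [0.648, 0.0279, 0.0813]
tool_rot: [2.198, 2.244, -0.0]
ft_force: [-5.2, 1.9, 8.8]
grip_width: 0.515
```

```bash
python3 -m jog '[[[0,0,0.2,0,0,0,4],[0,0,0,0,0,0,4]]]';  python3 -m jog '[[[0,0,-0.5,0,0,0,8],[0,0,0,0,0,0,8],[0,0,0,0,0,0,8],[0,0,0,0,0,0,8],[0,0,0,0,0,0,8],[0,0,-1,0,0,0,8],[0,0,-3,0,0,0,8],[0,0,-4,0,0,0,8],[0,0,-4,0,0,0,8],[0,0,0,0,0,0,8],[0,0,0,0,0,0,8]]]';python3 go.py .4596 -.391 .031 20.5
```

```text
time: 24.25
position: [0.6478, 0.0278, 0.0809]
tool_rot: [2.197, 2.244, -0.002]
ft_force: [-7.8, 0.5, 18.0]
grip_width: 0.522
time: 25.35
position: [0.6487, 0.0278, 0.2042]
tool_rot: [2.197, 2.242, 0.003]
ft_force: [0.7, -0.6, 0.1]
grip_width: 0.923
t 25.35 pos [0.6487 0.0278 0.2042] jaw 1.2 turn az -19.3 tilt [ 0.2  0.  -0. ] q7 -0.21
shift after turn (cm): [-32.61 -32.38  17.32] F [ 0.7 -0.6  0.1] grip 0.923
```

```bash
python3 -m jog '[[[0,0,0,0,0,-8.5,8],[0,0,0,0,0,-8.5,8],[0,0,0,0,0,-2.3,8],[-1.5,-1.5,0,0,0,0,8],[-3,-3,0,0,0,0,8],[-3,-3,0,0,0,0,8],[-3,-3,0,0,0,0,8],[-3,-3,0,0,0,0,8],[-3,-3,0,0,0,0,8],[-3,-3,0,0,0,0,8],[-3,-3,0,0,0,0,8],[-3,-3,0,0,0,0,8]]]';python3 -m jog '[[[-3,-3,0,0,0,0,7],[-3,-3,2,0,0,0,7],[-3,-3,3,0,0,0,7],[0,0,2,0,0,0,7],[0,0,0,0,0,0,7],[0,0,0,0,0,0,7]]]';python3 go.py .4596 -.391 .031 20.5
python3 - <<'E'
from h import *
f,K,P=snap('top');b=snap('side')[0]
save(np.hstack([cv2.resize(f[130:220,285:405],(400,300),interpolation=2),cv2.resize(b[200:305,370:510],(400,300),interpolation=2)]),'g5.png')
E
```

```text
time: 26.55
position: [0.4963, -0.3015, 0.2008]
tool_rot: [-1.79, -2.578, 0.0]
ft_force: [0.1, 0.5, -0.0]
grip_width: 0.917
time: 27.15
position: [0.4463, -0.4132, 0.1326]
tool_rot: [-1.788, -2.58, -0.003]
ft_force: [0.3, 0.0, 1.2]
grip_width: 0.799
t 27.15 pos [ 0.4463 -0.4132  0.1326] jaw 20.5 turn az 0.0 tilt [-0.  -0.2 -0. ] q7 0.96
shift after turn (cm): [ 1.61  2.03 10.16] F [0.3 0.  1.2] grip 0.799
```

View pics/g5.png

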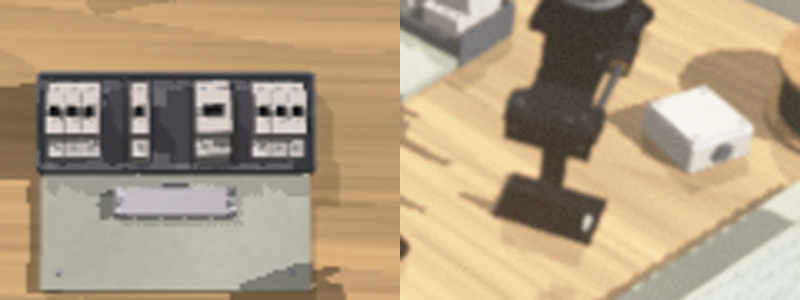

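Both breakers are seated upright ((140,115) and (213,115)), and the gripper is above the holder. Now I'll grasp the rib.

```bash
python3 -m jog '[[[1.6,2,0,0,0,0,7],[0,0,2,0,0,0,7],[0,0,2,0,0,0,7],[0,0,2,0,0,0,7],[0,0,2,0,0,0,7],[0,0,1,0,0,0,7],[0,0,1,0,0,0,7],[0,0,0,0,0,0,7],[0,0,0,0,0,0,7]]]' 40;python3 go.py .4596 -.391 .031 20.5
```

```text
time: 28.15
position: [0.4599, -0.3929, 0.0343]
tool_rot: [1.79, 2.58, 0.0]
ft_force: [-0.0, 0.7, 0.5]
grip_width: 0.805
t 28.15 pos [ 0.4599 -0.3929  0.0343] jaw 20.5 turn az -0.0 tilt [ 0.   0.1 -0. ] q7 0.87
shift after turn (cm): [0.19 0.04 0.33] F [-0.   0.7  0.5] grip 0.805
```

```bash
python3 -m jog '[[[0.2,0,0.2,0,0,0,5],[0,0,0,0,0,0,3],[0,0,0,0,0,0,2],[0,0,0,0,0,0,0.5],[0,0,0,0,0,0,0.5],[0,0,0,0,0,0,0.5],[0,0,0,0,0,0,0.5],[0,0,0,0,0,0,0.5],[0,0,0,0,0,0,0.5],[0,0,0,0,0,0,0.5],[0,0,0,0,0,0,0.5],[0,0,0,0,0,0,0.5]]]' 40;python3 go.py .4596 -.391 .031 20.5
```

```text
time: 29.35
position: [0.4584, -0.3909, 0.0314]
tool_rot: [-1.791, -2.58, -0.0]
ft_force: [-0.6, 0.3, 0.3]
grip_width: 0.108
t 29.35 pos [ 0.4584 -0.3909  0.0314] jaw 20.5 turn az -0.0 tilt [-0. -0. -0.] q7 0.87
shift after turn (cm): [-0.05  0.1   0.04] F [-0.6  0.3  0.3] grip 0.108
```

```bash
python3 -m jog '[[[0,0,-2,0,0,0,0.5],[0,0,-3,0,0,0,0.5],[0,0,-3,0,0,8.5,0.5],[0,0,0,0,0,8.5,0.5],[0,0,0,0,0,2.3,0.5],[0,0,0,0,0,0,0.5],[0,0,0,0,0,0,0.5]]]';python3 go.py .4774 -.0175 .0434 1.2
```

```text
time: 30.05
position: [0.4584, -0.3907, 0.1112]
tool_rot: [-2.197, -2.245, -0.0]
ft_force: [0.4, -1.1, -1.2]
grip_width: 0.111
t 30.05 pos [ 0.4584 -0.3907  0.1112] jaw 1.2 turn az 0.0 tilt [-0. -0. -0.] q7 0.59
shift after turn (cm): [37.27  2.68  6.78] F [ 0.4 -1.1 -1.2] grip 0.111
```

```bash
python3 -m jog '[[[2,0.2,0,0,0,0,0.5],[4,0.3,0,0,0,0,0.5],[4,0.3,0,0,0,0,0.5],[4,0.3,0,0,0,0,0.5],[4,0.3,0,0,0,0,0.5],[4,0.3,0,0,0,0,0.5],[4,0.3,0,0,0,0,0.5],[4,0.3,0,0,0,0,0.5],[4,0.3,0,0,0,0,0.5],[3.3,0.1,0,0,0,0,0.5],[0,0,0,0,0,0,0.5],[0,0,0,0,0,0,0.5]]]';python3 go.py .4774 -.0175 .0434 1.2
```

```text
time: 31.25
position: [0.4773, -0.016, 0.1114]
tool_rot: [-2.195, -2.248, 0.001]
ft_force: [-0.0, 0.0, -0.4]
grip_width: 0.112
t 31.25 pos [ 0.4773 -0.016   0.1114] jaw 1.4 turn az 0.2 tilt [-0.  0.  0.] q7 -0.06
shift after turn (cm): [-0.15  0.01  6.8 ] F [-0.   0.  -0.4] grip 0.112
```

```bash
python3 -m jog '[[[-0.15,0,2,0,0,0,0.5],[0,0,2,0,0,0,0.5],[0,0,1.5,0,0,0,0.5],[0,0,0.8,0,0,0,0.5],[0,0,0.3,0,0,0,0.5],[0,0,0.2,0,0,0,0.5],[0,0,0.1,0,0,0,0.5],[0,0,0,0,0,0,0.5],[0,0,0,0,0,0,0.5]]]';python3 go.py .5144 -.0167 .0434 1.2
python3 - <<'E'
from h import *
f,K,P=snap('top');b=snap('side')[0]
save(np.hstack([cv2.resize(f[140:230,280:400],(400,300),interpolation=2),cv2.resize(b[150:255,290:430],(400,300),interpolation=2)]),'g6.png')
E
```

```text
time: 32.15
position: [0.4785, -0.0192, 0.0434]
tool_rot: [2.198, 2.243, 0.0]
ft_force: [-2.7, -1.3, 4.5]
grip_width: 0.115
t 32.15 pos [ 0.4785 -0.0192  0.0434] jaw 1.2 turn az -0.0 tilt [ 0.1  0.  -0. ] q7 -0.12
shift after turn (cm): [ 0.17  3.6  -0.  ] F [-2.7 -1.3  4.5] grip 0.115
```

View pics/g6.png

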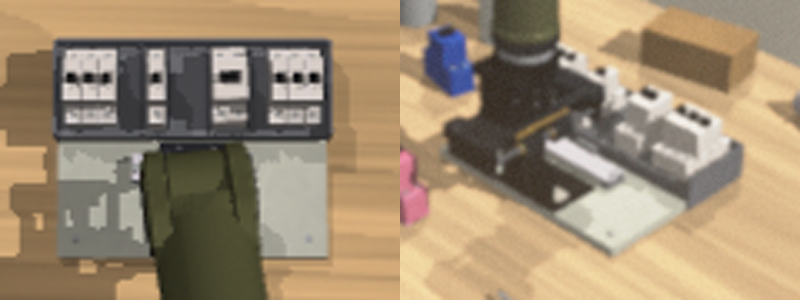

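```bash
python3 -m jog '[[[0.15,0,-0.1,0,0,0,0.5],[0,0.5,0,0,0,0,0.5],[0,0.5,0,0,0,0,0.5],[0,0.5,0,0,0,0,0.5],[0,0.4,0,0,0,0,0.5],[0,0.3,0,0,0,0,0.5],[0,0.2,0,0,0,0,0.5],[0,0,0,0,0,0,0.5],[0,0,0,0,0,0,0.5]]]';python3 go.py .5144 -.0167 .0434 1.2
```

```text
time: 33.15
position: [0.5018, -0.0169, 0.0434]
tool_rot: [-2.198, -2.244, 0.0]
ft_force: [0.4, -0.6, -0.2]
grip_width: 0.11
t 33.15 pos [ 0.5018 -0.0169  0.0434] jaw 1.2 turn az -0.0 tilt [-0. -0. -0.] q7 -0.15
shift after turn (cm): [-0.01  1.26  0.  ] F [ 0.4 -0.6 -0.2] grip 0.11
```

No contact under the lip. Pushing on against the clip in small steps.

```bash
for i in 1 2; do python3 -m jog '[[[0,0.2,0,0,0,0,0.5],[0,0.2,0,0,0,0,0.5],[0,0,0,0,0,0,0.5],[0,0,0,0,0,0,0.5]]]' 50; done; for i in 1 2; do python3 -m jog '[[[0,0.1,0,0,0,0,0.5],[0,0.1,0,0,0,0,0.5],[0,0,0,0,0,0,0.5],[0,0,0,0,0,0,0.5]]]'; done
```

```text
time: 33.55
position: [0.5053, -0.0169, 0.0434]
tool_rot: [-2.198, -2.243, 0.002]
ft_force: [-3.6, -0.1, 2.2]
grip_width: 0.11
time: 33.95
position: [0.508, -0.0169, 0.0434]
tool_rot: [-2.197, -2.242, 0.006]
ft_force: [-8.1, -0.6, 7.2]
grip_width: 0.111
time: 34.35
position: [0.5091, -0.0169, 0.0434]
tool_rot: [-2.196, -2.241, 0.008]
ft_force: [-11.2, -0.1, 9.2]
grip_width: 0.111
time: 34.75
position: [0.5105, -0.0168, 0.0434]
tool_rot: [-2.196, -2.24, 0.01]
ft_force: [-12.6, -0.2, 10.9]
grip_width: 0.114
```

```bash
python3 -m jog '[[[0,0.1,-0.1,0,0,0,0.5],[0,0.1,0,0,0,0,0.5],[0,0,0,0,0,0,0.5],[0,0,0,0,0,0,0.5]]]';  for i in 1 2 3; do python3 -m jog '[[[0,0.1,0,0,0,0,0.5],[0,0.1,0,0,0,0,0.5],[0,0,0,0,0,0,0.5],[0,0,0,0,0,0,0.5]]]'; done;python3 go.py .5144 -.0167 .0434 1.2
```

```text
time: 35.15
position: [0.5128, -0.0168, 0.0436]
tool_rot: [-2.196, -2.241, 0.008]
ft_force: [-8.2, 0.5, 4.2]
grip_width: 0.114
time: 35.55
position: [0.513, -0.0168, 0.0436]
tool_rot: [-2.194, -2.239, 0.013]
ft_force: [-14.1, -0.5, 10.3]
grip_width: 0.112
time: 35.95
position: [0.5131, -0.0167, 0.0435]
tool_rot: [-2.192, -2.237, 0.019]
ft_force: [-19.8, -0.9, 15.6]
grip_width: 0.112
time: 36.35
position: [0.5131, -0.0168, 0.0434]
tool_rot: [-2.19, -2.235, 0.024]
ft_force: [-25.9, -0.4, 21.6]
grip_width: 0.106
t 36.35 pos [ 0.5131 -0.0168  0.0434] jaw 1.2 turn az -0.0 tilt [-1.1  0.1  0. ] q7 -0.17
shift after turn (cm): [0.   0.13 0.  ] F [-25.9  -0.4  21.6] grip 0.106
```

Rigid at x = 0.513, 8 mm after first contact, so it is at the stop. I'll ease the push to about 16 N and do a final check.

```bash
python3 -m jog '[[[0,-0.3,0,0,0,0,0.5],[0,0,0,0,0,0,0.5],[0,0,0,0,0,0,0.5],[0,0,0,0,0,0,0.5]]]';python3 go.py .5144 -.0167 .0434 1.2
python3 - <<'E'
from h import *
f,K,P=snap('top');b,K2,P2=snap('side')
for l in ('clip','holder_rib'):
  for n,k,p in(('top',K,P),('side',K2,P2)):
    print(l,n,[(round(x['conf'],2),round(x['point'][1]*640),round(x['point'][0]*400)) for x in finder.spot_point(l,n)[:2]])
save(np.hstack([cv2.resize(f[140:230,280:400],(400,300),interpolation=2),cv2.resize(b[150:255,290:430],(400,300),interpolation=2)]),'g7.png')
E
```

```text
time: 36.75
position: [0.5131, -0.0167, 0.0436]
tool_rot: [-2.193, -2.238, 0.016]
ft_force: [-17.0, 0.1, 13.0]
grip_width: 0.106
t 36.75 pos [ 0.5131 -0.0167  0.0436] jaw 1.2 turn az -0.0 tilt [-0.7  0.1  0. ] q7 -0.16
shift after turn (cm): [0.   0.13 0.02] F [-17.    0.1  13. ] grip 0.106Traceback (most recent call last):
  File "<stdin>", line 5, in <module>
ValueError: it knows: board, holder_rib, junction_box, lip, mug, narrow_nose, narrow_way, screwdriver, tape, tin, wide_nose, wide_way
```

```bash
python3 - <<'E'
from h import *
f,K,P=snap('top');b,K2,P2=snap('side')
save(np.hstack([cv2.resize(f[120:260,200:460],(400,300),interpolation=2),cv2.resize(b[150:255,290:430],(400,300),interpolation=2)]),'g7.png')
E
```

```text
(no output)
```

View pics/g7.png

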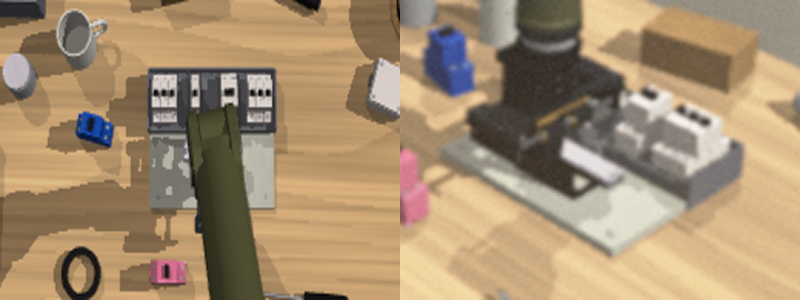

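The plate is square under the lip (right half, about (590,165)), both breakers are still seated, and the bystanders have not moved. Handing in.

```bash
python3 -c "
from bench import ctrl, close_job
s=ctrl.get_state();print(s['time'],s['position'],s['ft_force'],s['grip_width']);print(close_job())"
```

```text
36.95 [ 0.51308326 -0.01675432  0.04359162] [-17.48731791  -0.58325564  12.99684001] 0.11013400926805492
the job is handed in; nothing more can be done
None
```

The job is handed in at about 37 s of the 70 s allowed. Both breakers are plugged in, and the gripper is still holding the label holder pressed against the clip's stop.

- **Wide breaker:** it went in first and bottomed 14 mm above where it stood on the bench, the stated seated depth. The pictures show it upright and level with the fitted breakers.
- **Narrow breaker:** it caught on the edge of the way on the first try, with about 22 N. I lifted it, shifted it 2–3 mm and it went in freely, stopping within 1 mm of the seated depth.
- **Label holder:** it slid under the lip without touching, met the clip at about x = 0.505 m, and went rigid at 0.513 m. That is the clip's full 8 mm of travel. The final push is about 17 N along the board, at the board's measured yaw (within about 0.1°).

**Checks that were off:**
- The two cameras disagreed by about 5 mm, so I used the mean of both.
- The side-camera fit of the holder was poor, so I relied on the top view for it.
- The holder stopped 1.3 mm short of where I had computed home, which is within that error.
- The tool is pitched about 0.7° under the push.
- The clip itself could not be checked directly, because the networks do not know it.
- Early on, the last joint came very close to its range limit (2.68 of 2.69) and shortened a move. I turned the gripper half a turn and went on.

In the last pictures the bystanders that were in view had not moved. The two crops did not cover the whole bench.

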